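# Pack a picture tight on the fitting easel

### The job

The framed picture on the sloping easel must not shift while its hangers are screwed on: choose two packers from the clear box whose thicknesses together fill the gap between the picture's top edge and the clamped fence with less than 4 mm of play, and gently stand them in it face to face, on their long edges and right down on the deck. Do not force them or push the fence, leave the other two packers in the box, and do not disturb the other things on the table.

Things in the scene. Friction and masses are not known exactly. Their poses are not given: they have to be found in the camera images.
- picture_edge (a point): On the deck, at the middle of the foot of the top edge of a framed picture (250 x 200 mm, black, 22 mm thick) fixed face down on a plywood easel that slopes 30 degrees, rising away from the robot. x points up the slope, across the gap to the fence; y along the edge, left; z square off the deck. The gap is 250 mm long, 22 mm deep, open above; its floor is the deck (z = 0).
- fence (a joint): Wooden fence (340 long, 30 wide, 22 mm high; black knobs near both ends stand 22 mm above it, 153 mm from the middle) clamped across the deck above the picture, parallel to its edge. The value is the clear width in m of the gap between picture and fence: 0.020 to 0.030. It slips only if pushed with some 80 N.
- fence_face (a point): Point on the deck at the foot of the middle of the fence's face towards the picture: the other side of the gap. Same axes as picture_edge.
- box_in (a point): Floor (3 mm above the table), at the middle of the four packer slots, of a fixed clear compartment box. x crosses the slots: centres at x = -40, -13, 13, 40 mm, each 24 mm wide in x, 69 mm long in y. All walls are 3 mm thick and reach 19 mm above this floor. From x = 55 to 100 mm it holds hooks and pins. Any packer may be in any slot.
- can: Ribbed tin can with pencils, 73 mm across, 110 mm high, pencils to 165 mm; origin at the centre of its underside. Bystander.
- phone: Black phone lying flat, 72 x 148 x 9 mm; origin at the centre of its underside. Bystander.
- terminal: Grey card terminal with a keypad, 85 x 175 x 30 mm; origin at the centre of its underside. Bystander.
- hookbox: Small clear box of brass hooks with a red lid, 55 x 55 x 30 mm; origin at the centre of its underside. Bystander.
- packer8_center (a point): Centre of the red plastic packer, 8 mm thick (x), 60 mm long (y), 48 mm high (z), weighing 15 to 60 g. It stands on its long edge, loose, in a slot of the box, the upper 29 mm clear above the walls, and can be held across its 60 mm length from above.
- packer10_center (a point): Centre of the yellow plastic packer, 10 mm thick (x), 60 mm long (y), 48 mm high (z), weighing 15 to 60 g. It stands on its long edge, loose, in a slot of the box, the upper 29 mm clear above the walls, and can be held across its 60 mm length from above.
- packer12_center (a point): Centre of the green plastic packer, 12 mm thick (x), 60 mm long (y), 48 mm high (z), weighing 15 to 60 g. It stands on its long edge, loose, in a slot of the box, the upper 29 mm clear above the walls, and can be held across its 60 mm length from above.
- packer16_center (a point): Centre of the blue plastic packer, 16 mm thick (x), 60 mm long (y), 48 mm high (z), weighing 15 to 60 g. It stands on its long edge, loose, in a slot of the box, the upper 29 mm clear above the walls, and can be held across its 60 mm length from above.
Things that resemble listed ones, but are neither listed nor needed, are in the scene too. Of the things like the part that bears packer10_center, leave any that is blue or purple; of the rest the smaller one is meant.

How it is judged:
By the outcome, as a careful person would: the job done as asked, in the order asked, and still so for the second after the job is handed in, with the robot touching nothing.
It also fails if it takes over 72 s, if anything falls off the work surface, if the arm or the gripper's body presses on something with over 40 N, if the wrist force passes 120 N, or if a joint passes its speed limit or range.

### The arm

A 6-joint arm with a two-finger parallel gripper is mounted at the origin on the work surface. World frame = base frame: x ahead of the robot, y to its left, z up, the work surface at z = 0. Lengths are in m, angles in rad, forces in N, time in s.
With the tool pointing down it reaches from about 0.25 to 0.85 m from the base axis. Payload 12.5 kg.
Tool frame: the origin (TCP) lies midway between the tips of the shut fingers; the grasp point (between the pads) lies 19 mm behind it; z points along the fingers, y is the line along which they close (so a half turn about z gives the same grasp; the last joint's range is limited). The gripper opens to 93 mm and grips with 3 to 60 N. Pads are 15 mm wide; open, the fingers measure 128 mm over their backs; the gripper's body (75 mm by 188 mm) begins 65 mm behind the grasp point.
Start: joints at [1.153, 0.351, 1.652, -0, 1.139, -0.085], TCP at [0.18, 0.52, 0.219] pointing down, gripper open.
Joint ranges: [-2.75, 2.75], [-0.79, 2.1], [0.01, 2.65], [-1.57, 4.71], [0.07, 3.14], [-2.87, 2.87]. Speed limits (rad/s): [2.22, 2.22, 2.79, 3.14, 3.14, 3.14].

### API

Orientations are given as a rotation vector (axis times angle).
In Python, from bench import manip gives the robot as it stands.
- The arm moves only by the tool play_rows, never from a script. Its argument "commands" is one flat list of numbers, 7 for each row, row after row: the opening, from -1 (shut) to 1 (fully open), then the shift along the world's x, y, z in cm, then the turn, a rotation vector about the world's x, y, z in degrees. In form: [fingers, dx, dy, dz, ax, ay, az, fingers, dx, dy, dz, ax, ay, az, ...]. A call has 1 to 10 rows; each row shifts and turns the commanded pose from where the row before left it; what a row does not reach is not made up. A row lasts 1/12 s, in which the tool goes at most 41.7 mm and 7.16 degrees, less where a joint would pass 70% of its speed; a pose out of reach is approached as far as the arm can. A call with a gripper value outside its range is refused whole. The fingers move at their own pace and stop on an object; the grip force is fixed at half the most. Time passes only in rows, so rows that do not move let the fingers close. It gives the time, the measured TCP pose, the force, the opening and the grip force at its end, in the units of the state.
- manip.read_state(): the state, without advancing time (a new reading comes with each control period).
- manip.camera(name): name is "scene" or "top" or "wrist"; returns a dict with "image" (420x560x3 uint8, red, green, blue), "K" (3x3 intrinsics, pixels), "rvec" (rotation vector, rad) and "tvec" (3), from world to camera coordinates, as OpenCV has them; the wrist camera has in their place "hand_eye" (4x4, takes a point from camera to tool coordinates, whose origin is the TCP and whose axes are the flange's). Camera axes: x right, y down, z forward; pixel columns grow to the right and rows downward; lengths in m; the calibration is good to about 2 mm. A picture is of the moment at which its call begins: read the wrist's pose just before it. There is no depth.
- manip.close_job(): hands the job in; it is judged then, once.
The state is a dict: "time": time; "q": joint angles; "dq": joint speeds; "joint_torque": joint torques, N m; "tcp_pos": TCP position; "tool_rot": TCP orientation; "wrist_force": force on the tool from outside, world axes, zero at the start; "ft_torque": the same for the moment, N m; "finger_gap": finger opening in m; "finger_force": force on a finger pad.
Only numpy, scipy, OpenCV 4.12 (cv2) and the standard library are available. Lean on these libraries where they do the work, as an engineer would, in place of code of your own. Each camera call takes 0.05 s, during which the arm holds its last target. There are 200 camera calls.

## Working session

There is one attempt and no reset: what is moved stays moved. The work goes in short steps, Python scripts to look and compute and a tool call to move; the robot and the scene stay as the last step left them, time stands still between calls to the robot, and variables do not carry over. Pictures are saved under pics/ and viewed, at most 10 in all, crops included, and the job is handed in when it is done.

Besides the shell and the picture viewer there is one more tool, called after ">>>" as a command line: name --argument value ..., lists and objects as JSON in quotes. play_rows: Moves the arm, as the interface text tells. Its arguments: {"type":"object","properties":{"commands":{"type":"array"}},"required":["commands"]}

```bash
mkdir -p pics
cat > h.py <<'E'
import numpy as np, cv2
from bench import manip
def cam(n):
    s=manip.read_state(); c=manip.camera(n); K=np.array(c["K"],float)
    if n=="wrist":
        T=np.eye(4); T[:3,:3]=cv2.Rodrigues(np.array(s["tool_rot"],float))[0]; T[:3,3]=s["tcp_pos"]
        W=T@np.array(c["hand_eye"]); 
    else:
        W=np.eye(4); R=cv2.Rodrigues(np.array(c["rvec"],float))[0]; W[:3,:3]=R.T; W[:3,3]=-R.T@np.array(c["tvec"],float).ravel()
    return c["image"],K,W
def ray(K,W,u,v):
    d=W[:3,:3]@np.linalg.solve(K,[u,v,1.]); return W[:3,3],d/np.linalg.norm(d)
def onplane(K,W,u,v,p0,n=(0,0,1)):
    o,d=ray(K,W,u,v); n=np.array(n,float); return o+d*(n@(np.array(p0)-o))/(n@d)
def proj(K,W,P):
    p=K@(W[:3,:3].T@(np.array(P)-W[:3,3])); return p[:2]/p[2]
def save(n,im): cv2.imwrite("pics/"+n,im[:,:,::-1])
E
python3 - <<'E'
from h import *
a,K,W=cam("top");print(K,W.round(3)); b,K2,W2=cam("scene");print(K2,W2.round(3))
save("top.png",a);save("scene.png",b); 
np.savez("cams",a=a,K=K,W=W,b=b,K2=K2,W2=W2)
print(manip.read_state())
E
```

```text
[[453.58164849   0.         281.41801777]
 [  0.         453.58164849 203.29202695]
 [  0.           0.           1.        ]] [[ 0.041 -0.979  0.202  0.287]
 [-0.999 -0.041  0.003  0.036]
 [ 0.006 -0.202 -0.979  1.407]
 [ 0.     0.     0.     1.   ]]
[[496.56788805   0.         282.74606848]
 [  0.         496.56788805 207.46804861]
 [  0.           0.           1.        ]] [[ 0.864  0.284 -0.417  1.119]
 [ 0.504 -0.463  0.729 -1.018]
 [ 0.014 -0.84  -0.543  0.878]
 [ 0.     0.     0.     1.   ]]
{'time': 0.1, 'q': array([ 1.15337907e+00,  3.51146552e-01,  1.65233175e+00, -2.17948345e-05,
        1.13907712e+00, -8.45514929e-02]), 'dq': array([ 0.00043563, -0.00167507, -0.00166615,  0.00024959, -0.00128873,
        0.00091762]), 'joint_torque': array([-1.66247969e-04, -4.98023272e+01, -2.85704935e+01,  6.99950522e-02,
        2.39007000e-02, -3.57223917e-05]), 'tcp_pos': array([0.17955185, 0.51955953, 0.21818564]), 'tool_rot': array([-5.20403138e-01, -3.09796723e+00,  1.47254214e-03]), 'wrist_force': array([-0.09351358,  0.1466376 , -0.24483998]), 'ft_torque': array([-0.0022207 , -0.03915261, -0.01769719]), 'finger_force': 0.0, 'finger_gap': 0.09323350986501415}
```

View pics/top.png

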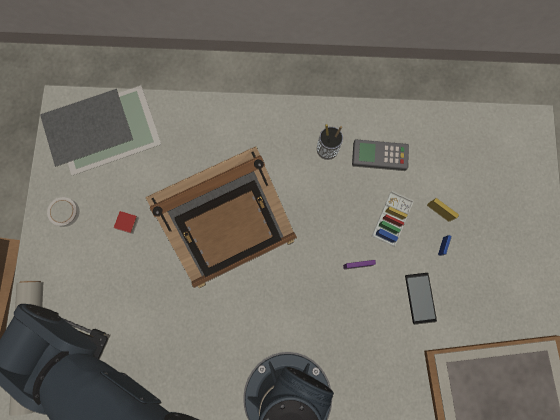

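View pics/scene.png

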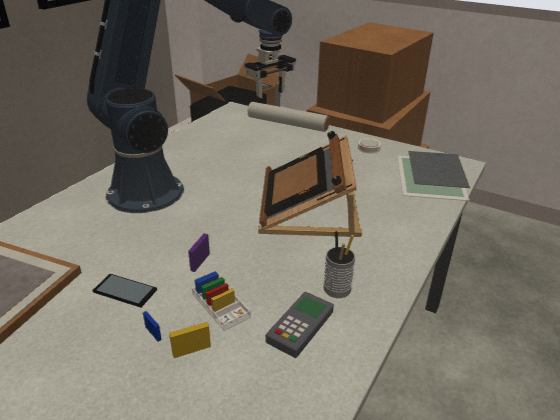

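The top view shows the box at about (393,222) with yellow, red, green and blue packers from far to near. The fence knobs are at (157,211) and (259,163), and the loose yellow (443,209), blue and purple pieces are decoys. The scene view has the knobs at (333,136) and (336,182).

```bash
cat >> h.py <<'E'
HS={'red':[(0,8),(172,180)],'yellow':[(18,32)],'green':[(42,85)],'blue':[(100,125)]}
def blobs(im,name,smin=120,vmin=50,amin=15):
    h=cv2.cvtColor(im,cv2.COLOR_RGB2HSV); m=0
    for lo,hi in HS[name]: m=m|cv2.inRange(h,(lo,smin,vmin),(hi,255,255))
    n,l,st,c=cv2.connectedComponentsWithStats(m)
    return [(c[i].round(1),st[i].tolist(),l==i) for i in range(1,n) if st[i][4]>=amin]
def tri(o1,d1,o2,d2):
    A=np.stack([d1,-d2],1); t=np.linalg.lstsq(A,o2-o1,rcond=None)[0]
    a,b=o1+t[0]*d1,o2+t[1]*d2; return (a+b)/2,np.linalg.norm(a-b)
E
python3 - <<'E'
from h import *
f=np.load("cams.npz");a,K,W,b,K2,W2=[f[k] for k in("a","K","W","b","K2","W2")]
for n in HS:
    for c,s,_ in blobs(a,n): print(n,c,s,onplane(K,W,*c,(0,0,.05)).round(3))
for p,q in (((157,211),(333,136)),((259,163),(336,182))):
    print(tri(*ray(K,W,*p),*ray(K2,W2,*q)))
E
```

```text
red [401.5 160.9] [400, 159, 4, 5, 15] [ 0.718 -0.329  0.05 ]
red [124.7 221.4] [114, 211, 22, 22, 311] [0.491 0.51  0.05 ]
red [393.1 220.1] [383, 215, 21, 11, 102] [ 0.529 -0.301  0.05 ]
yellow [326.4 129.4] [325, 125, 3, 10, 16] [ 0.812 -0.093  0.05 ]
yellow [442.5 209.3] [428, 198, 31, 23, 309] [ 0.569 -0.453  0.05 ]
yellow [261.4 203.5] [260, 200, 4, 8, 16] [0.564 0.1   0.05 ]
yellow [396.1 212.5] [386, 207, 21, 12, 116] [ 0.553 -0.311  0.05 ]
yellow [187.8 238. ] [184, 235, 8, 7, 18] [0.449 0.316 0.05 ]
blue [387.3 234.5] [377, 229, 21, 12, 94] [ 0.485 -0.284  0.05 ]
blue [444.4 244.9] [439, 235, 12, 20, 132] [ 0.46  -0.455  0.05 ]
(array([0.50566569, 0.38034098, 0.18172745]), np.float64(0.0038680801329622314))
(array([0.64976203, 0.10532493, 0.18495587]), np.float64(0.004566386714537507))
```

```bash
cat >> h.py <<'E'
from scipy.spatial.transform import Rotation as Ro
def deckR(yaw,tilt=30):
    y=np.radians(yaw);t=np.radians(tilt); c,s=np.cos(y),np.sin(y)
    x=np.array([np.cos(t)*c,np.cos(t)*s,np.sin(t)]); yy=np.array([-s,c,0]); return np.stack([x,yy,np.cross(x,yy)],1)
def plan(p,R):
    s=manip.read_state(); d=(np.array(p)-s["tcp_pos"])*100
    R0=Ro.from_rotvec(s["tool_rot"]); r=np.degrees((Ro.from_matrix(R)*R0.inv()).as_rotvec())
    n=int(np.ceil(max(np.linalg.norm(d)/4.0,np.linalg.norm(r)/7.0)))
    print("t",round(s["time"],2),"total d",d.round(2),"rot",r.round(2),"n",n,"per row",(d/n).round(3),(r/n).round(3)); 
def toolR(D,sgn):  # tool z=-D.z, tool y=sgn*D.y
    z=-D[:,2]; y=sgn*D[:,1]; return np.stack([np.cross(y,z),y,z],1)
E
python3 - <<'E'
from h import *
c=manip.camera("wrist"); print(np.array(c["hand_eye"]).round(3),c["K"])
D=deckR(27.6); g=np.array([.576,.242,.131])
for s in(1,-1): plan(g+D[:,2]*.16,toolR(D,s))
E
```

```text
[[-0.    -0.96  -0.279  0.079]
 [ 1.    -0.001  0.001 -0.   ]
 [-0.001 -0.279  0.96  -0.166]
 [ 0.     0.     0.     1.   ]] [[362.37811017   0.         278.62098521]
 [  0.         362.37811017 206.28482495]
 [  0.           0.           1.        ]]
t 0.15 total d [ 32.55 -31.47   5.13] rot [  2.34 -30.75  45.59] n 12 per row [ 2.713 -2.622  0.428] [ 0.195 -2.562  3.799]
t 0.15 total d [ 32.55 -31.47   5.13] rot [  37.72    2.75 -129.62] n 20 per row [ 1.628 -1.573  0.257] [ 1.886  0.138 -6.481]
```

>>> play_rows --commands '[1,2.71,-2.62,0.43,0.195,-2.562,3.8,1,2.71,-2.62,0.43,0.195,-2.562,3.8,1,2.71,-2.62,0.43,0.195,-2.562,3.8,1,2.71,-2.62,0.43,0.195,-2.562,3.8,1,2.71,-2.62,0.43,0.195,-2.562,3.8,1,2.71,-2.62,0.43,0.195,-2.562,3.8,1,2.71,-2.62,0.43,0.195,-2.562,3.8,1,2.71,-2.62,0.43,0.195,-2.562,3.8,1,2.71,-2.62,0.43,0.195,-2.562,3.8,1,2.71,-2.62,0.43,0.195,-2.562,3.8]'

```text
time: 0.98
tcp_pos: [0.4474, 0.2605, 0.2613]
tool_rot: [-0.451, 2.677, 0.144]
wrist_force: [0.3, 1.8, 0.3]
finger_gap: 0.0929
finger_force: 0.0
```

>>> play_rows --commands '[1,2.71,-2.62,0.43,0.195,-2.562,3.8,1,2.71,-2.62,0.43,0.195,-2.562,3.8,1,1.33,0.7,-2.6,0,0,0,1,1.33,0.7,-2.6,0,0,0,1,0,0,0,0,0,0,1,0,0,0,0,0,0,1,0,0,0,0,0,0]'

```text
time: 1.57
tcp_pos: [0.5138, 0.2374, 0.216]
tool_rot: [-0.578, 2.594, 0.167]
wrist_force: [-0.5, 0.9, -0.6]
finger_gap: 0.0927
finger_force: 0.0
```

Run:
```python
from h import *
a,K,W=cam("wrist"); s=manip.read_state(); print(s["tcp_pos"],s["tool_rot"],np.abs(s["dq"]).max(),s["q"].round(2))
np.savez("w1",a=a,K=K,W=W); save("w1.png",a)
```

```text
[0.51389353 0.23752046 0.21645216] [-0.57818505  2.59278676  0.16667265] 0.00940894045186602 [ 0.31  0.19  1.97  0.16  0.5  -1.81]
```

View pics/w1.png

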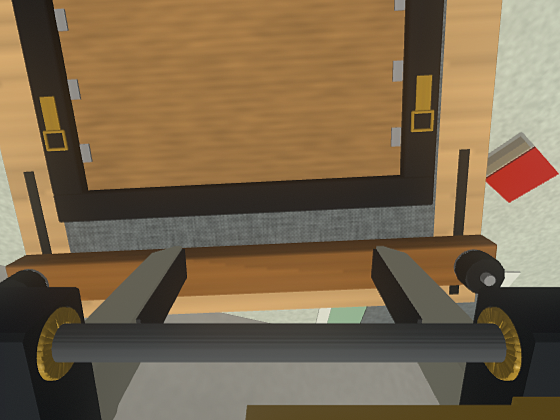

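The wrist view shows the picture's top edge as a dark line from about (62,221) to (433,205). Below it are the grey gap floor and the fence at about v=240-265. I'll take vertical profiles for sub-pixel edges.

Run:
```python
from h import *
f=np.load("w1.npz");a=f["a"]
for u in(210,300,360): print(u,[(v,*a[v,u].tolist()) for v in range(198,284,2)])
c=cv2.resize(a[185:305,150:420],None,fx=2.9,fy=2.9,interpolation=cv2.INTER_CUBIC); save("w1c.png",c)
```

```text
210 [(198, 44, 38, 33), (200, 44, 38, 34), (202, 44, 40, 35), (204, 42, 37, 33), (206, 43, 39, 34), (208, 42, 38, 33), (210, 43, 39, 35), (212, 42, 39, 35), (214, 39, 37, 32), (216, 104, 108, 105), (218, 81, 83, 79), (220, 103, 107, 103), (222, 82, 86, 83), (224, 103, 106, 104), (226, 90, 92, 89), (228, 96, 100, 96), (230, 103, 106, 103), (232, 97, 100, 97), (234, 105, 109, 106), (236, 111, 113, 110), (238, 109, 112, 108), (240, 104, 107, 103), (242, 95, 98, 93), (244, 93, 96, 93), (246, 86, 81, 73), (248, 70, 49, 31), (250, 72, 52, 31), (252, 74, 53, 32), (254, 76, 53, 33), (256, 84, 59, 36), (258, 111, 76, 40), (260, 128, 87, 45), (262, 134, 89, 47), (264, 145, 98, 47), (266, 148, 99, 50), (268, 145, 97, 48), (270, 148, 98, 50), (272, 151, 101, 50), (274, 153, 103, 51), (276, 153, 102, 50), (278, 149, 100, 49), (280, 148, 98, 49), (282, 147, 99, 50)]
300 [(198, 44, 39, 33), (200, 43, 39, 34), (202, 42, 38, 34), (204, 43, 38, 34), (206, 44, 39, 36), (208, 41, 38, 34), (210, 42, 39, 34), (212, 106, 109, 105), (214, 103, 107, 104), (216, 98, 101, 99), (218, 98, 101, 97), (220, 105, 10
[... 808 characters left out ...]
, 97), (216, 96, 100, 96), (218, 106, 109, 105), (220, 108, 111, 108), (222, 109, 112, 108), (224, 104, 107, 104), (226, 109, 112, 109), (228, 102, 106, 102), (230, 108, 111, 107), (232, 103, 105, 102), (234, 105, 109, 104), (236, 98, 102, 98), (238, 99, 104, 100), (240, 68, 43, 20), (242, 75, 52, 32), (244, 77, 55, 32), (246, 80, 56, 33), (248, 79, 56, 32), (250, 95, 66, 36), (252, 131, 89, 45), (254, 141, 95, 48), (256, 139, 92, 47), (258, 138, 93, 47), (260, 136, 91, 47), (262, 135, 90, 46), (264, 137, 92, 46), (266, 138, 93, 46), (268, 138, 93, 47), (270, 134, 90, 46), (272, 139, 94, 46), (274, 141, 97, 48), (276, 145, 97, 49), (278, 149, 100, 50), (280, 149, 99, 51), (282, 146, 98, 50)]
```

View pics/w1c.png

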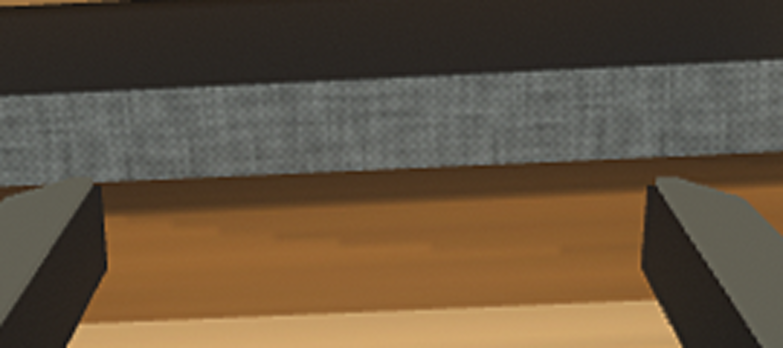

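```bash
cat > gap.py <<'E'
from h import *
def edges(a,u0=195,u1=370):
    g=a.astype(float); P=[];F=[];T=[]
    for u in range(u0,u1,3):
        v0=int(211.5-(u-300)*.042)
        bright=g[:,u,1]; br=g[:,u,0]-g[:,u,2]
        def cross(arr,lo,hi,th):
            for v in range(lo,hi):
                if arr[v]<th<=arr[v+1]: return v+(th-arr[v])/(arr[v+1]-arr[v])
        p=cross(bright,v0-12,v0+10,70); f=cross(br,v0+15,v0+45,22); t=cross(br,v0+30,v0+60,65)
        for L,x in((P,p),(F,f),(T,t)):
            if x: L.append((u,x))
    out=[]
    for L in(P,F,T):
        L=np.array(L);c=np.polyfit(*L.T,1)
        for _ in range(3):
            r=np.abs(np.polyval(c,L[:,0])-L[:,1]); L=L[r<1.2]; c=np.polyfit(*L.T,1)
        out.append(c); print(len(L),c.round(4),np.std(np.polyval(c,L[:,0])-L[:,1]).round(2))
    return out
E
python3 - <<'E'
from gap import *
f=np.load("w1.npz");a,K,W=f["a"],f["K"],f["W"]
P,F,T=edges(a)
# corners of picture edge: along a line 5 px inside dark
uu=np.arange(40,470); row=[int(a[int(round(np.polyval(P,u)-5)),u].sum()) for u in uu]
d=np.array(row); print("L",[(u,r) for u,r in zip(uu,row) if 50<u<72][::2]); print("R",[(u,r) for u,r in zip(uu,row) if 424<u<446][::2])
E
```

```text
59 [-4.750000e-02  2.249245e+02] 0.12
59 [-4.510000e-02  2.556514e+02] 0.1
59 [-4.740000e-02  2.674904e+02] 0.06
L [(np.int64(51), 463), (np.int64(53), 468), (np.int64(55), 470), (np.int64(57), 519), (np.int64(59), 118), (np.int64(61), 137), (np.int64(63), 138), (np.int64(65), 133), (np.int64(67), 135), (np.int64(69), 134), (np.int64(71), 130)]
R [(np.int64(425), 127), (np.int64(427), 130), (np.int64(429), 129), (np.int64(431), 129), (np.int64(433), 320), (np.int64(435), 377), (np.int64(437), 462), (np.int64(439), 458), (np.int64(441), 459), (np.int64(443), 460), (np.int64(445), 461)]
```

Run:
```python
from gap import *
from scipy.optimize import brentq
f=np.load("w1.npz");a,K,W=f["a"],f["K"],f["W"]
P,F,T=edges(a); yaw=27.6
for tilt in (30,):
  for it in range(6):
    D=deckR(yaw,tilt);n=D[:,2]
    def pl(h,u,c): return onplane(K,W,u,np.polyval(c,u),n*h,n)
    ul,ur=59.3,432.5
    h=brentq(lambda h:np.linalg.norm(pl(h,ul,P)-pl(h,ur,P))-.25,-.3,.3)
    L,R=pl(h,ul,P),pl(h,ur,P); d=L-R; yaw=np.degrees(np.arctan2(-d[0],d[1]))
  print("yaw",yaw,"edge z L,R",L,R,"h",h)
  m=(L+R)/2; foot=m-.022*n
  for nm,c,hh in(("fence top",T,h),("fence foot",F,h-.022)):
    for u in(200,280,365):
        q=pl(hh,u,c); print(nm,u,(D.T@(q-foot)).round(4))
  # height independent estimate of fence top z: intersect with x-plane? report
  print("foot mid",foot, "D",D.round(3).tolist())
```

```text
59 [-4.750000e-02  2.249245e+02] 0.12
59 [-4.510000e-02  2.556514e+02] 0.1
59 [-4.740000e-02  2.674904e+02] 0.06Traceback (most recent call last):
  File "<stdin>", line 10, in <module>
    r = _zeros._brentq(f, a, b, xtol, rtol, maxiter, args, full_output, disp)
ValueError: f(a) and f(b) must have different signs
```

```bash
cat > g2.py <<'E'
from gap import *
from scipy.optimize import brentq
def solve(a,K,W,P,F,T,ul,ur,yaw=27.6):
  for it in range(6):
    D=deckR(yaw);n=D[:,2]
    def pl(h,u,c): return onplane(K,W,u,np.polyval(c,u),n*h,n)
    h=brentq(lambda h:np.linalg.norm(pl(h,ul,P)-pl(h,ur,P))-.25,-.4,-.05)
    L,R=pl(h,ul,P),pl(h,ur,P); d=L-R; yaw=np.degrees(np.arctan2(-d[0],d[1]))
  print("yaw",yaw,"edge L,R",L,R,"h",h)
  foot=(L+R)/2-.022*n
  for nm,c,hh in(("fence top",T,h),("fence foot",F,h-.022)):
    for u in(200,280,365):
        q=pl(hh,u,c); print(nm,u,(D.T@(q-foot)).round(4))
  print("foot",foot)
E
python3 - <<'E'
from g2 import *
f=np.load("w1.npz");a,K,W=f["a"],f["K"],f["W"]
solve(a,K,W,*edges(a),59.3,432.5)
E
```

```text
59 [-4.750000e-02  2.249245e+02] 0.12
59 [-4.510000e-02  2.556514e+02] 0.1
59 [-4.740000e-02  2.674904e+02] 0.06Traceback (most recent call last):
  File "<stdin>", line 3, in <module>
  File "g2.py", line 7, in solve
    h=brentq(lambda h:np.linalg.norm(pl(h,ul,P)-pl(h,ur,P))-.25,-.4,-.05)
    r = _zeros._brentq(f, a, b, xtol, rtol, maxiter, args, full_output, disp)
ValueError: f(a) and f(b) must have different signs
```

```bash
sed -i 's/d=L-R; yaw/d=R-L; yaw/' g2.py
python3 - <<'E'
from g2 import *
f=np.load("w1.npz");a,K,W=f["a"],f["K"],f["W"]
E=edges(a)
solve(a,K,W,*E,59.3,432.5); solve(a,K,W,*E,58.3,432.5)
E
```

```text
59 [-4.750000e-02  2.249245e+02] 0.12
59 [-4.510000e-02  2.556514e+02] 0.1
59 [-4.740000e-02  2.674904e+02] 0.06
yaw 28.280358136825107 edge L,R [0.60477995 0.11815184 0.15642209] [0.48633337 0.33831179 0.15641462] h -0.15882523872106197
fence top 200 [ 0.0305 -0.0325  0.022 ]
fence top 280 [0.0303 0.0228 0.022 ]
fence top 365 [0.0301 0.081  0.022 ]
fence foot 200 [ 0.0303 -0.0374 -0.    ]
fence foot 280 [ 0.0303  0.0226 -0.    ]
fence foot 365 [ 0.0304  0.0857 -0.    ]
foot [0.55524397 0.23344296 0.1373658 ]
yaw 28.280358136825104 edge L,R [0.60448873 0.11769829 0.15688612] [0.48604215 0.33785825 0.15687864] h -0.1581877163847485
fence top 200 [ 0.0304 -0.0321  0.022 ]
fence top 280 [0.0302 0.0231 0.022 ]
fence top 365 [0.03   0.0811 0.022 ]
fence foot 200 [ 0.0303 -0.037  -0.    ]
fence foot 280 [ 0.0303  0.0229 -0.    ]
fence foot 365 [ 0.0303  0.0859 -0.    ]
foot [0.55495275 0.23298942 0.13782982]
```

Run:
```python
from h import *
B=deckR(-21.6,0); plan([.512,-.295,.17],toolR(B,1))
```

```text
t 1.62 total d [ -0.19 -53.25  -4.65] rot [ -1.81  29.13 -45.76] n 14 per row [-0.014 -3.804 -0.332] [-0.129  2.081 -3.269]
```

>>> play_rows --commands '[1,0,-3.8,-0.33,-0.129,2.08,-3.27,1,0,-3.8,-0.33,-0.129,2.08,-3.27,1,0,-3.8,-0.33,-0.129,2.08,-3.27,1,0,-3.8,-0.33,-0.129,2.08,-3.27,1,0,-3.8,-0.33,-0.129,2.08,-3.27,1,0,-3.8,-0.33,-0.129,2.08,-3.27,1,0,-3.8,-0.33,-0.129,2.08,-3.27,1,0,-3.8,-0.33,-0.129,2.08,-3.27,1,0,-3.8,-0.33,-0.129,2.08,-3.27,1,0,-3.8,-0.33,-0.129,2.08,-3.27]'

```text
time: 2.45
tcp_pos: [0.5139, -0.1445, 0.1838]
tool_rot: [0.227, 2.992, 0.052]
wrist_force: [-0.2, 0.5, -0.3]
finger_gap: 0.093
finger_force: 0.0
```

>>> play_rows --commands '[1,0,-3.8,-0.33,-0.129,2.08,-3.27,1,0,-3.8,-0.33,-0.129,2.08,-3.27,1,0,-3.8,-0.33,-0.129,2.08,-3.27,1,0,-3.8,-0.33,-0.129,2.08,-3.27,1,0,0,0,0,0,0,1,0,0,0,0,0,0,1,0,0,0,0,0,0]'

```text
time: 3.03
tcp_pos: [0.5141, -0.2942, 0.1699]
tool_rot: [0.589, 3.086, -0.0]
wrist_force: [0.6, -0.1, -0.4]
finger_gap: 0.0929
finger_force: 0.0
```

Run:
```python
from h import *
a,K,W=cam("wrist"); s=manip.read_state(); print(s["tcp_pos"],s["tool_rot"],s["q"].round(2))
np.savez("w2",a=a,K=K,W=W); save("w2.png",a)
for n in HS:
    for c,st,m in blobs(a,n,amin=150): print(n,c,st,onplane(K,W,*c,(0,0,.051)).round(4))
```

```text
[ 0.51414163 -0.2937657   0.16987528] [ 5.88072700e-01  3.08603771e+00 -2.84654297e-04] [-0.6   0.48  1.59 -0.    1.08 -1.79]
red [273.6 216.7] [238, 204, 72, 26, 1504] [ 0.5247 -0.303   0.051 ]
yellow [274.2 243.2] [239, 229, 71, 29, 1861] [ 0.5467 -0.3113  0.051 ]
yellow [101.1 296.8] [83, 278, 41, 43, 475] [ 0.5374 -0.4725  0.051 ]
yellow [180.  308.8] [164, 293, 30, 30, 552] [ 0.574 -0.413  0.051]
yellow [512.3 352. ] [497, 316, 25, 65, 496] [ 0.7292 -0.146   0.051 ]
yellow [ 44.9 351.8] [37, 318, 25, 63, 510] [ 0.5685 -0.5494  0.051 ]
yellow [263.2 412.8] [246, 405, 39, 15, 402] [ 0.7089 -0.388   0.051 ]
green [277.7 194.3] [242, 187, 73, 16, 956] [ 0.5081 -0.2928  0.051 ]
green [415.2 383.5] [398, 363, 38, 42, 944] [ 0.7302 -0.2395  0.051 ]
blue [275.1 160.7] [238, 150, 76, 23, 1449] [ 0.4819 -0.2846  0.051 ]
blue [ 67.5 212.8] [55, 179, 26, 69, 790] [ 0.4588 -0.4596  0.051 ]
```

View pics/w2.png

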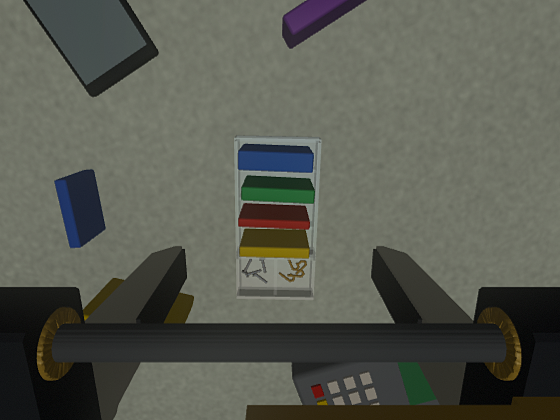

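The box shows blue, green, red and yellow from top (v≈158, 189, 216, 243). Each has a dark near face above a brighter top face, so I'll isolate the bright top faces.

```bash
cat > tops.py <<'E'
from h import *
def tops(a,K,W,names,z=.051,amin=300,lim=(230,330)):
    V=a.max(2)
    for n in names:
        for c,st,m in blobs(a,n,amin=amin):
            if not lim[0]<c[0]<lim[1]: continue
            t,_=cv2.threshold(V[m].reshape(-1,1),0,255,cv2.THRESH_OTSU)
            mm=(m&(V>t)).astype(np.uint8); cn=max(cv2.findContours(mm,0,cv2.CHAIN_APPROX_NONE)[0],key=cv2.contourArea)
            pts=np.array([onplane(K,W,*p[0],(0,0,z))[:2] for p in cn])*1000
            (cx,cy),wh,an=cv2.minAreaRect(pts.astype(np.float32))
            print(n,"thr",t,"px",cn[:,0].min(0),cn[:,0].max(0),"center",round(cx,1),round(cy,1),"size",np.round(wh,1),"ang",round(an,1))
E
python3 - <<'E'
from tops import *
f=np.load("w2.npz"); tops(f["a"],f["K"],f["W"],HS)
E
```

```text
red thr 82.0 px [238 219] [309 229] center 530.2 -305.3 size [59.1  7.3] ang 65.8
yellow thr 93.0 px [239 247] [308 257] center 554.0 -314.8 size [59.   9.1] ang 66.7
yellow thr 51.0 px [248 407] [264 419] center 706.5 -394.7 size [15.9 14.7] ang 68.3
green thr 83.0 px [242 188] [313 202] center 508.6 -293.2 size [57.8 10.2] ang 65.5
blue thr 96.0 px [239 151] [312 172] center 482.4 -284.6 size [57.7 14.6] ang 65.7
```

>>> play_rows --commands '[1,-0.27,0.03,-3.6,0,0,-1.4,1,-0.28,0.03,-3.6,0,0,-1.4,1,0,0,-3,0,0,0,1,0,0,-2,0,0,0,1,0,0,-1.2,0,0,0,1,0,0,-0.8,0,0,0,1,0,0,0,0,0,0,1,0,0,0,0,0,0]'

```text
time: 3.75
tcp_pos: [0.5092, -0.2941, 0.0279]
tool_rot: [0.664, 3.07, -0.001]
wrist_force: [-0.5, -0.3, 0.2]
finger_gap: 0.0931
finger_force: 0.0
```

Run:
```python
from h import *
s=manip.read_state(); print(s["tcp_pos"],s["tool_rot"],s["wrist_force"])
```

```text
[ 0.50917697 -0.29414172  0.02793115] [ 6.64373553e-01  3.07041566e+00 -7.31610821e-04] [-0.50499006 -0.27491846  0.16938821]
```

>>> play_rows --commands '[-1,0,0,0,0,0,0,-1,0,0,0,0,0,0,-1,0,0,0,0,0,0,-1,0,0,0,0,0,0,-1,0,0,0,0,0,0,-1,0,0,0,0,0,0,-1,0,0,0,0,0,0,-1,0,0,0,0,0,0]'

```text
time: 4.42
tcp_pos: [0.5087, -0.2942, 0.0271]
tool_rot: [-0.665, -3.069, 0.0]
wrist_force: [-0.1, 0.2, 3.2]
finger_gap: 0.0597
finger_force: 30.0
```

>>> play_rows --commands '[-1,0,0,0.5,0,0,0,-1,0,0,1.5,0,0,0,-1,0,0,3,0,0,0,-1,0,0,4,0,0,0,-1,0,0,4,0,0,0,-1,0,0,4,0,0,0,-1,0,0,4,0,0,0]'

```text
time: 5.0
tcp_pos: [0.5081, -0.2939, 0.2391]
tool_rot: [-0.665, -3.069, -0.0]
wrist_force: [0.8, 0.2, -1.0]
finger_gap: 0.0597
finger_force: 30.0
```

Run:
```python
from h import *
D=deckR(28.3); F=np.array([.5551,.2332,.1376]); plan(F+D@[.0085,0,.104],toolR(D,1)); print(manip.read_state()["wrist_force"],manip.read_state()["tcp_pos"])
```

```text
t 5.0 total d [ 0.77 50.59 -0.72] rot [  1.06 -31.12  51.51] n 13 per row [ 0.059  3.892 -0.055] [ 0.081 -2.394  3.962]
[ 0.82125919  0.21634705 -1.00154992] [ 0.50813341 -0.29386235  0.23911811]
```

>>> play_rows --commands '[-1,0.06,3.9,-0.05,0.08,-2.4,3.96,-1,0.06,3.9,-0.05,0.08,-2.4,3.96,-1,0.06,3.9,-0.05,0.08,-2.4,3.96,-1,0.06,3.9,-0.05,0.08,-2.4,3.96,-1,0.06,3.9,-0.05,0.08,-2.4,3.96,-1,0.06,3.9,-0.05,0.08,-2.4,3.96,-1,0.06,3.9,-0.05,0.08,-2.4,3.96,-1,0.06,3.9,-0.05,0.08,-2.4,3.96,-1,0.06,3.9,-0.05,0.08,-2.4,3.96,-1,0.06,3.9,-0.05,0.08,-2.4,3.96]'

```text
time: 5.83
tcp_pos: [0.514, 0.0977, 0.2323]
tool_rot: [-0.379, 2.712, 0.14]
wrist_force: [1.0, -0.3, 0.3]
finger_gap: 0.06
finger_force: 30.0
```

>>> play_rows --commands '[-1,0.06,3.9,-0.05,0.08,-2.4,3.96,-1,0.06,3.9,-0.05,0.08,-2.4,3.96,-1,0.06,3.8,-0.05,0.08,-2.4,3.96,-1,0,0,0,0,0,0,-1,0,0,0,0,0,0,-1,0,0,0,0,0,0]'

```text
time: 6.33
tcp_pos: [0.5163, 0.2116, 0.2304]
tool_rot: [-0.642, 2.548, 0.172]
wrist_force: [-0.1, -0.5, 0.2]
finger_gap: 0.0596
finger_force: 30.0
```

Run:
```python
from g2 import *
D=deckR(28.3); F=np.array([.5551,.2332,.1376]); plan(F+D@[.0085,0,.104],toolR(D,1))
a,K,W=cam("wrist"); np.savez("w3",a=a,K=K,W=W); save("w3.png",a)
```

```text
t 6.33 total d [-0.05  0.05  0.15] rot [-0.02  0.05  0.04] n 1 per row [-0.045  0.048  0.149] [-0.017  0.05   0.038]
```

View pics/w3.png

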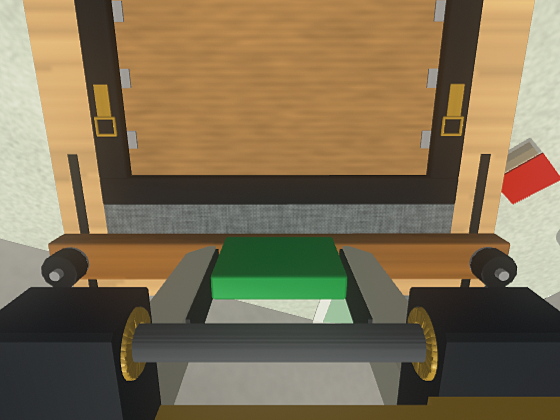

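The green packer is held square (bottom edge at v≈237). The picture edge is level at v≈204, from u≈104 to 457, and the fence face starts at v≈234. I'll re-measure the edge here.

Run:
```python
from h import *
f=np.load("w3.npz");a,K,W=f["a"],f["K"],f["W"]; g=a.astype(float)
def sub(x,th,lo,hi):
    for v in range(lo,hi):
        if (x[v]-th)*(x[v+1]-th)<=0 and x[v]!=x[v+1]: return v+(th-x[v])/(x[v+1]-x[v])
P=np.array([(u,sub(g[:,u,1],70,195,215)) for u in range(112,450,4)],float); P=np.polyfit(*P.T,1)
br=g[:,:,0]-g[:,:,2]
F=np.array([(u,sub(br[:,u],22,222,245)) for u in list(range(115,200,4))+list(range(360,445,4))],float);F=np.polyfit(*F.T,1)
print(P,F)
r=int(np.polyval(P,100)-4); print("L",g[r,94:116,1].astype(int),"R",g[r,446:468,1].astype(int), r)
gr=g[:,:,1]-g[:,:,0]; print("packer bottom v",[sub(gr[:,u],20,220,250) for u in(240,280,320)])
np.savez("e3",P=P,F=F)
s=manip.read_state();R=Ro.from_rotvec(s["tool_rot"]).as_matrix()
print("pred",[proj(K,W,s["tcp_pos"]+R@[x,0,z]).round(1) for x,z in((.006,.024),(-.006,-.024),(.006,-.024))], [sub(gr[:,280],t,260,310) for t in(20,)], g[262:305,280].astype(int)[::3].tolist())
```

```text
[-1.48952323e-03  2.04176957e+02] [-1.51836257e-03  2.33436554e+02]
L [175 174 174 174 174 175 174 184 123  55  50  53  53  53  53  51  52  51
  51  52  50  51] R [ 46  47  47  47  50  49  47  45  35 105 176 173 171 170 170 171 170 171
 171 171 172 170] 200
packer bottom v [np.float64(236.61818181818182), np.float64(236.60714285714286), np.float64(236.6140350877193)]
pred [array([276.5, 235. ]), array([276.1, 298.9]), array([276. , 274.4])] [np.float64(299.4878048780488)] [[26, 81, 39], [29, 82, 39], [29, 83, 41], [28, 82, 40], [29, 83, 41], [40, 129, 61], [50, 157, 77], [49, 159, 77], [52, 160, 78], [54, 161, 79], [57, 163, 82], [59, 167, 85], [61, 162, 82], [209, 216, 193], [209, 216, 192]]
```

Run:
```python
from g2 import *
f=np.load("w3.npz");a,K,W=f["a"],f["K"],f["W"];e=np.load("e3.npz")
solve(a,K,W,e["P"],e["F"],e["F"],102.7,454.5,28.3)
# packer bottom edge in deck frame for comparison
s=manip.read_state();R=Ro.from_rotvec(s["tool_rot"]).as_matrix()
D=deckR(28.3);F=np.array([.5551,.2332,.1376])
print(D.T@(s["tcp_pos"]-F))
```

```text
yaw 28.319784540008282 edge L,R [0.60471117 0.1178907  0.15652808] [0.48611311 0.3379691  0.15652785] h -0.1585737937638778
fence top 200 [ 0.0221 -0.0572  0.022 ]
fence top 280 [0.0221 0.001  0.022 ]
fence top 365 [0.0221 0.0629 0.022 ]
fence foot 200 [ 0.0304 -0.0623 -0.    ]
fence foot 280 [ 0.0304  0.0011 -0.    ]
fence foot 365 [ 0.0304  0.0684 -0.    ]
foot [0.5550956  0.23314819 0.13747541]
[ 0.00793212 -0.00116765  0.10270683]
```

>>> play_rows --commands '[-1,0.16,0.09,0.1,0,0,0,-1,0.88,0.47,-1.73,0,0,0,-1,0.88,0.47,-1.73,0,0,0,-1,0.44,0.24,-0.87,0,0,0,-1,0.18,0.09,-0.35,0,0,0,-1,0.09,0.05,-0.17,0,0,0,-1,0.09,0.05,-0.17,0,0,0,-1,0.09,0.05,-0.17,0,0,0,-1,0,0,0,0,0,0,-1,0,0,0,0,0,0]'

```text
time: 7.22
tcp_pos: [0.5445, 0.2269, 0.1799]
tool_rot: [-0.642, 2.547, 0.172]
wrist_force: [0.5, -1.1, -0.2]
finger_gap: 0.06
finger_force: 30.0
```

```bash
cat > st.py <<'E'
from h import *
D=deckR(28.3);F=np.array([.5551,.2332,.1376])
s=manip.read_state(); print("t",round(s["time"],2),"deck xyz mm",(D.T@(s["tcp_pos"]-F)*1000).round(2),"force deck",(D.T@s["wrist_force"]).round(1),"gap",s["finger_gap"],"rot err deg",np.degrees((D.T@Ro.from_matrix(Ro.from_rotvec(s["tool_rot"]).as_matrix()@toolR(D,1).T).as_rotvec())).round(2))
E
python3 st.py
```

```text
t 7.22 deck xyz mm [10.5  -0.51 42.79] force deck [-0.2 -1.2 -0.1] gap 0.05998790335590389 rot err deg [-0.03 -0.12 -0.01]
```

>>> play_rows --commands '[-1,0.09,0.05,-0.17,0,0,0,-1,0.09,0.05,-0.17,0,0,0,-1,0.09,0.05,-0.17,0,0,0,-1,0.09,0.05,-0.17,0,0,0,-1,0.09,0.05,-0.17,0,0,0,-1,0.09,0.05,-0.17,0,0,0,-1,0.09,0.05,-0.17,0,0,0,-1,0,0,0,0,0,0,-1,0,0,0,0,0,0]'

```text
time: 7.97
tcp_pos: [0.5508, 0.2305, 0.1674]
tool_rot: [-0.642, 2.548, 0.172]
wrist_force: [-0.2, -0.1, 0.1]
finger_gap: 0.0599
finger_force: 30.0
```

>>> play_rows --commands '[-1,0.044,0.024,-0.087,0,0,0,-1,0.044,0.024,-0.087,0,0,0,-1,0.022,0.012,-0.043,0,0,0,-1,0,0,0,0,0,0]'

```text
time: 8.3
tcp_pos: [0.5519, 0.231, 0.1653]
tool_rot: [-0.642, 2.548, 0.172]
wrist_force: [0.2, -0.6, 0.3]
finger_gap: 0.0599
finger_force: 30.0
```

```bash
python3 st.py
```

```text
t 8.3 deck xyz mm [10.51 -0.37 25.92] force deck [ 0.1 -0.6  0.3] gap 0.059889090067267094 rot err deg [-0.02 -0.08 -0.01]
```

>>> play_rows --commands '[-1,0.022,0.012,-0.043,0,0,0,-1,0.022,0.012,-0.043,0,0,0,-1,0.022,0.012,-0.043,0,0,0,-1,0,0,0,0,0,0]'

```text
time: 8.63
tcp_pos: [0.5526, 0.2314, 0.164]
tool_rot: [-0.642, 2.548, 0.172]
wrist_force: [-0.3, 0.2, 0.3]
finger_gap: 0.0597
finger_force: 30.0
```

>>> play_rows --commands '[-1,0.022,0.012,-0.043,0,0,0,-1,0,0,0,0,0,0]'

```text
time: 8.8
tcp_pos: [0.5527, 0.2315, 0.1637]
tool_rot: [-0.642, 2.547, 0.172]
wrist_force: [-3.2, -0.9, 1.4]
finger_gap: 0.0601
finger_force: 30.0
```

```bash
python3 st.py
```

```text
t 8.8 deck xyz mm [10.57 -0.37 24.09] force deck [-2.1  0.7  2.8] gap 0.06005994783127717 rot err deg [-0.02 -0.08 -0.01]
```

>>> play_rows --commands '[-1,-0.076,-0.041,-0.05,0,0,0,-1,-0.076,-0.041,-0.05,0,0,0,-1,-0.076,-0.041,-0.05,0,0,0,-1,0,0,0,0,0,0]'

```text
time: 9.13
tcp_pos: [0.5506, 0.2303, 0.1624]
tool_rot: [-0.642, 2.547, 0.172]
wrist_force: [-0.8, -0.6, 1.8]
finger_gap: 0.0595
finger_force: 30.0
```

```bash
python3 st.py
```

```text
t 9.13 deck xyz mm [ 7.72 -0.46 24.13] force deck [-0.  -0.2  2. ] gap 0.059519024124206156 rot err deg [-0.04 -0.12 -0.01]
```

>>> play_rows --commands '[-1,-0.038,-0.02,-0.025,0,0,0,-1,-0.038,-0.02,-0.025,0,0,0,-1,0,0,0,0,0,0]'

```text
time: 9.38
tcp_pos: [0.5499, 0.2299, 0.1619]
tool_rot: [-0.642, 2.547, 0.172]
wrist_force: [-0.3, -0.7, 4.8]
finger_gap: 0.0599
finger_force: 30.0
```

```bash
python3 st.py
```

```text
t 9.38 deck xyz mm [ 6.78 -0.43 24.1 ] force deck [ 1.9 -0.5  4.5] gap 0.059935276160462805 rot err deg [-0.03 -0.11 -0.02]
```

One more half-millimetre step to seat it against the picture, then release.

>>> play_rows --commands '[-1,-0.038,-0.02,-0.025,0,0,0,-1,0,0,0,0,0,0]'

```text
time: 9.55
tcp_pos: [0.5495, 0.2297, 0.1616]
tool_rot: [-0.642, 2.547, 0.172]
wrist_force: [-0.9, -0.5, 4.9]
finger_gap: 0.0598
finger_force: 30.0
```

```bash
python3 st.py
```

```text
t 9.55 deck xyz mm [ 6.31 -0.43 24.12] force deck [1.5 0.  4.7] gap 0.05982077423352193 rot err deg [-0.03 -0.12 -0.01]
```

>>> play_rows --commands '[-1,-0.038,-0.02,-0.025,0,0,0,-1,0,0,0,0,0,0]'

```text
time: 9.72
tcp_pos: [0.5492, 0.2296, 0.1614]
tool_rot: [-0.642, 2.547, 0.172]
wrist_force: [0.3, -0.4, 6.3]
finger_gap: 0.06
finger_force: 30.0
```

```bash
python3 st.py
```

```text
t 9.72 deck xyz mm [ 5.95 -0.4  24.09] force deck [ 3.2 -0.5  5.5] gap 0.06002232913830294 rot err deg [-0.04 -0.13 -0.01]
```

>>> play_rows --commands '[0.6,0,0,0,0,0,0,0.6,0,0,0,0,0,0,0.6,0,0,0,0,0,0,0.6,0,0,0,0,0,0,0.6,-0.22,-0.12,0.43,0,0,0,0.6,-0.44,-0.24,0.87,0,0,0,0.6,-0.88,-0.47,1.73,0,0,0,0.6,-1.76,-0.94,3.46,0,0,0,1,0,0,0,0,0,0,1,0,0,0,0,0,0]'

```text
time: 10.55
tcp_pos: [0.516, 0.2116, 0.2287]
tool_rot: [-0.641, 2.543, 0.172]
wrist_force: [-0.4, -0.7, 0.1]
finger_gap: 0.083
finger_force: 0.0
```

```bash
python3 - <<'E'
from h import *
a,K,W=cam("wrist"); np.savez("w4",a=a,K=K,W=W); save("w4.png",a)
E
python3 st.py
```

```text
t 10.6 deck xyz mm [ 6.01 -0.39 99.94] force deck [-0.  -0.1  0.7] gap 0.08723281943764519 rot err deg [-0.05 -0.18 -0.01]
```

View pics/w4.png

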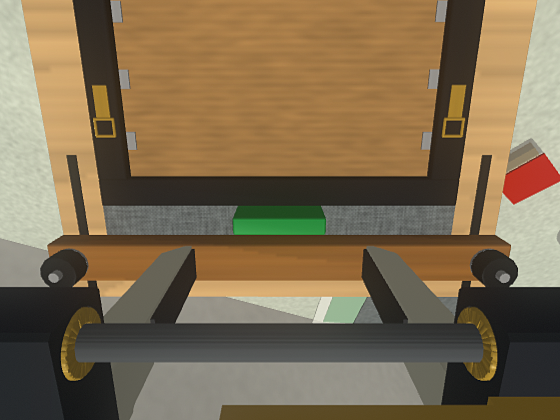

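Green stands flush against the picture edge (233–326, 205–235). Next is the blue packer.

Run:
```python
from h import *
plan([.4824,-.285,.12],toolR(deckR(-24.3,0),1))
```

```text
t 10.6 total d [ -3.35 -49.66 -10.72] rot [ -1.04  31.23 -51.32] n 13 per row [-0.257 -3.82  -0.824] [-0.08   2.402 -3.948]
```

>>> play_rows --commands '[1,-0.26,-3.82,-0.82,-0.08,2.4,-3.95,1,-0.26,-3.82,-0.82,-0.08,2.4,-3.95,1,-0.26,-3.82,-0.82,-0.08,2.4,-3.95,1,-0.26,-3.82,-0.82,-0.08,2.4,-3.95,1,-0.26,-3.82,-0.82,-0.08,2.4,-3.95,1,-0.26,-3.82,-0.82,-0.08,2.4,-3.95,1,-0.26,-3.82,-0.82,-0.08,2.4,-3.95,1,-0.26,-3.82,-0.82,-0.08,2.4,-3.95,1,-0.26,-3.82,-0.82,-0.08,2.4,-3.95,1,-0.26,-3.82,-0.82,-0.08,2.4,-3.95]'

```text
time: 11.43
tcp_pos: [0.4891, -0.1719, 0.1426]
tool_rot: [0.334, 3.006, 0.047]
wrist_force: [0.8, 1.3, 0.7]
finger_gap: 0.093
finger_force: 0.0
```

>>> play_rows --commands '[1,-0.26,-3.82,-0.82,-0.08,2.4,-3.95,1,-0.26,-3.82,-0.82,-0.08,2.4,-3.95,1,-0.26,-3.82,-0.82,-0.08,2.4,-3.95,1,0,0,0,0,0,0,1,0,0,0,0,0,0,1,0,0,0,0,0,0]'

```text
time: 11.93
tcp_pos: [0.4817, -0.2841, 0.1184]
tool_rot: [-0.661, -3.069, -0.003]
wrist_force: [0.3, 0.3, -0.1]
finger_gap: 0.0928
finger_force: 0.0
```

Run:
```python
from tops import *
a,K,W=cam("wrist"); np.savez("w5",a=a,K=K,W=W); tops(a,K,W,["blue","red"])
s=manip.read_state(); V=a.max(2); print(V[150:215:2,278])
plan([.4824,-.285,.12],toolR(deckR(-24.3,0),1)); print(s["tcp_pos"])
```

```text
blue thr 94.0 px [236 213] [322 233] center 482.5 -284.5 size [58.5 14.4] ang 65.6
red thr 83.0 px [239 287] [320 296] center 529.9 -305.4 size [58.6  7.1] ang 66.6
[121 120 120 117 117 117 116 117 117 117 117 117 117 121 123 125 120 115
 125 120 118 157 155  45  56  57  56  57  56  56  56  71 112]
t 11.98 total d [ 0.05 -0.12  0.11] rot [-0.11 -0.1  -0.04] n 1 per row [ 0.048 -0.124  0.111] [-0.107 -0.097 -0.037]
[ 0.48192175 -0.2837625   0.11889234]
```

>>> play_rows --commands '[1,0.06,-0.08,-3,0,0,0,1,0,0,-2.5,0,0,0,1,0,0,-2,0,0,0,1,0,0,-1.2,0,0,0,1,0,0,-0.45,0,0,0,1,0,0,0,0,0,0,-1,0,0,0,0,0,0,-1,0,0,0,0,0,0,-1,0,0,0,0,0,0,-1,0,0,0,0,0,0]'

```text
time: 12.82
tcp_pos: [0.4831, -0.2859, 0.0288]
tool_rot: [0.662, 3.071, 0.0]
wrist_force: [-0.4, -0.3, 0.3]
finger_gap: 0.0707
finger_force: 0.0
```

>>> play_rows --commands '[-1,0,0,0,0,0,0,-1,0,0,0,0,0,0,-1,0,0,0,0,0,0,-1,0,0,0,0,0,0,-1,0,0,0,0,0,0]'

```text
time: 13.23
tcp_pos: [0.4829, -0.2857, 0.0283]
tool_rot: [-0.662, -3.07, -0.001]
wrist_force: [-0.6, 1.4, 5.3]
finger_gap: 0.0599
finger_force: 30.0
```

>>> play_rows --commands '[-1,0,0,0.5,0,0,0,-1,0,0,1.5,0,0,0,-1,0,0,3,0,0,0,-1,0,0,4,0,0,0,-1,0,0,4,0,0,0,-1,0,0,4,0,0,0,-1,0,0,4,0,0,0,-1,0,0,0,0,0,0]'

```text
time: 13.9
tcp_pos: [0.485, -0.2871, 0.2459]
tool_rot: [0.66, 3.062, -0.006]
wrist_force: [0.8, 0.4, 0.1]
finger_gap: 0.0599
finger_force: 30.0
```

Run:
```python
from h import *
D=deckR(28.3); F=np.array([.5551,.2332,.1376]); plan(F+D@[.021,-.0004,.104],toolR(D,1))
```

```text
t 13.9 total d [ 4.05 50.4  -0.77] rot [  1.16 -30.45  51.46] n 13 per row [ 0.312  3.877 -0.059] [ 0.089 -2.342  3.958]
```

>>> play_rows --commands '[-1,0.32,3.87,0,0.08,-2.39,3.96,-1,0.32,3.87,0,0.08,-2.39,3.96,-1,0.32,3.87,0,0.08,-2.39,3.96,-1,0.32,3.87,0,0.08,-2.39,3.96,-1,0.32,3.87,0,0.08,-2.39,3.96,-1,0.32,3.87,0,0.08,-2.39,3.96,-1,0.32,3.87,0,0.08,-2.39,3.96,-1,0.32,3.87,0,0.08,-2.39,3.96,-1,0.32,3.87,0,0.08,-2.39,3.96,-1,0.32,3.87,0,0.08,-2.39,3.96]'

```text
time: 14.73
tcp_pos: [0.5143, 0.1032, 0.238]
tool_rot: [-0.382, 2.714, 0.139]
wrist_force: [0.7, -0.2, -0.9]
finger_gap: 0.0596
finger_force: 30.0
```

>>> play_rows --commands '[-1,0.32,3.87,0,0.08,-2.39,3.96,-1,0.32,3.87,0,0.08,-2.39,3.96,-1,0.32,3.87,0,0.08,-2.39,3.96,-1,0,0,0,0,0,0,-1,0,0,0,0,0,0,-1,0,0,0,0,0,0,-1,0,0,0,0,0,0]'

```text
time: 15.32
tcp_pos: [0.5244, 0.2165, 0.2379]
tool_rot: [-0.643, 2.55, 0.171]
wrist_force: [-0.1, 0.1, -1.3]
finger_gap: 0.0597
finger_force: 30.0
```

```bash
python3 st.py
python3 - <<'E'
from h import *
D=deckR(28.3); F=np.array([.5551,.2332,.1376]); plan(F+D@[.021,-.0004,.104],toolR(D,1))
a,K,W=cam("wrist"); np.savez("w6",a=a,K=K,W=W); save("w6.png",a)
s=manip.read_state();R=Ro.from_rotvec(s["tool_rot"]).as_matrix()
print("pred",[proj(K,W,s["tcp_pos"]+R@[x,0,z]).round(1) for x,z in((.008,.0253),(.008,-.0227),(-.008,-.0227))])
for v in range(215,320,1): print(v,a[v,278].tolist(),end=' ')
E
```

```text
t 15.32 deck xyz mm [ 19.94  -0.16 104.35] force deck [-0.7  0.1 -1.1] gap 0.059693366843200896 rot err deg [-0.03  0.07  0.02]
t 15.32 total d [0.11 0.03 0.02] rot [ 0.07 -0.05  0.  ] n 1 per row [0.107 0.031 0.022] [ 0.067 -0.048  0.002]
pred [array([277.2, 231. ]), array([276.9, 269. ]), array([276.9, 301.4])]
215 [112, 108, 113] 216 [104, 111, 108] 217 [101, 108, 106] 218 [91, 91, 82] 219 [68, 49, 29] 220 [73, 56, 36] 221 [76, 58, 39] 222 [76, 59, 41] 223 [77, 59, 40] 224 [79, 59, 40] 225 [78, 59, 41] 226 [81, 61, 43] 227 [95, 70, 44] 228 [120, 84, 50] 229 [140, 96, 54] 230 [148, 100, 52] 231 [144, 97, 61] 232 [35, 58, 92] 233 [18, 51, 98] 234 [24, 53, 96] 235 [23, 53, 96] 236 [23, 53, 96] 237 [24, 53, 97] 238 [24, 53, 97] 239 [23, 53, 96] 240 [23, 52, 96] 241 [23, 53, 97] 242 [22, 52, 97] 243 [24, 52, 97] 244 [25, 54, 99] 245 [23, 51, 97] 246 [24, 53, 98] 247 [23, 53, 98] 248 [25, 53, 98] 249 [24, 52, 98] 250 [24, 53, 99] 251 [25, 53, 99] 252 [24, 53, 99] 253 [25, 53, 100] 254 [25, 53, 99] 255 [26, 54, 100] 256 [26, 54, 100] 257 [24, 52, 99] 258 [25, 52, 100] 259 [25, 53, 100] 2
[... 432 characters left out ...]
84 [45, 99, 186] 285 [46, 99, 187] 286 [47, 100, 188] 287 [46, 101, 189] 288 [48, 101, 189] 289 [49, 103, 191] 290 [49, 102, 189] 291 [49, 103, 190] 292 [49, 103, 191] 293 [49, 103, 191] 294 [49, 104, 192] 295 [52, 105, 193] 296 [52, 106, 194] 297 [52, 105, 193] 298 [49, 104, 195] 299 [46, 101, 193] 300 [123, 147, 190] 301 [231, 232, 200] 302 [213, 218, 197] 303 [209, 217, 195] 304 [207, 212, 193] 305 [188, 191, 176] 306 [152, 150, 144] 307 [156, 155, 148] 308 [157, 156, 149] 309 [157, 155, 149] 310 [157, 154, 148] 311 [156, 154, 148] 312 [155, 154, 147] 313 [155, 154, 147] 314 [157, 154, 147] 315 [158, 156, 149] 316 [160, 156, 149] 317 [159, 156, 149] 318 [158, 156, 147] 319 [157, 156, 149]
```

View pics/w6.png

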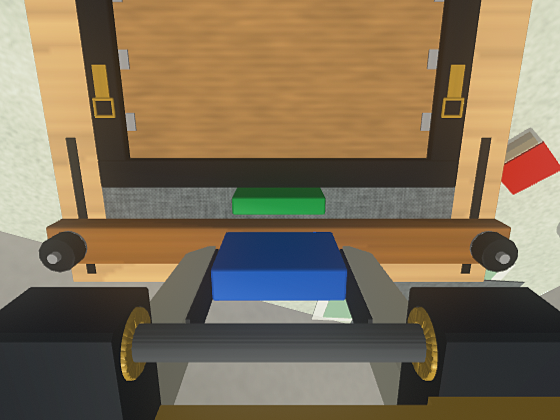

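The green packer stands at (233–326, 188–214). The held blue packer (bottom v≈232, top face 270–300) matches prediction, so it's centred in the grip. I'll descend on the fence side of green first.

>>> play_rows --commands '[-1,0.16,0.09,0.11,0,0,0,-1,0.88,0.47,-1.73,0,0,0,-1,0.44,0.24,-0.87,0,0,0,-1,0.22,0.12,-0.43,0,0,0,-1,0.22,0.12,-0.43,0,0,0,-1,0.22,0.12,-0.43,0,0,0,-1,0.22,0.12,-0.43,0,0,0,-1,0.088,0.047,-0.17,0,0,0,-1,0,0,0,0,0,0,-1,0,0,0,0,0,0]'

```text
time: 16.2
tcp_pos: [0.5488, 0.2308, 0.1943]
tool_rot: [-0.645, 2.549, 0.172]
wrist_force: [0.2, -0.3, -0.3]
finger_gap: 0.06
finger_force: 30.0
```

```bash
python3 st.py
```

```text
t 16.2 deck xyz mm [22.58  0.84 52.41] force deck [-0.1 -0.3 -0.2] gap 0.05996171534316783 rot err deg [0.01 0.04 0.1 ]
```

>>> play_rows --commands '[-1,-0.02,-0.147,-0.05,0,0,0,-1,-0.038,-0.02,-0.025,0,0,0,-1,0,0,0,0,0,0]'

```text
time: 16.45
tcp_pos: [0.5482, 0.229, 0.1936]
tool_rot: [-0.645, 2.549, 0.172]
wrist_force: [0.1, 0.5, -0.6]
finger_gap: 0.0599
finger_force: 30.0
```

```bash
python3 st.py
python3 - <<'E'
from h import *
a,K,W=cam("wrist"); np.savez("w7",a=a,K=K,W=W); c=cv2.resize(a[170:320,190:370],None,fx=4,fy=4,interpolation=cv2.INTER_CUBIC); save("w7.png",c)
E
```

```text
t 16.45 deck xyz mm [20.99 -0.44 52.53] force deck [-0.   0.4 -0.7] gap 0.05993769377646413 rot err deg [0.   0.03 0.1 ]
```

View pics/w7.png

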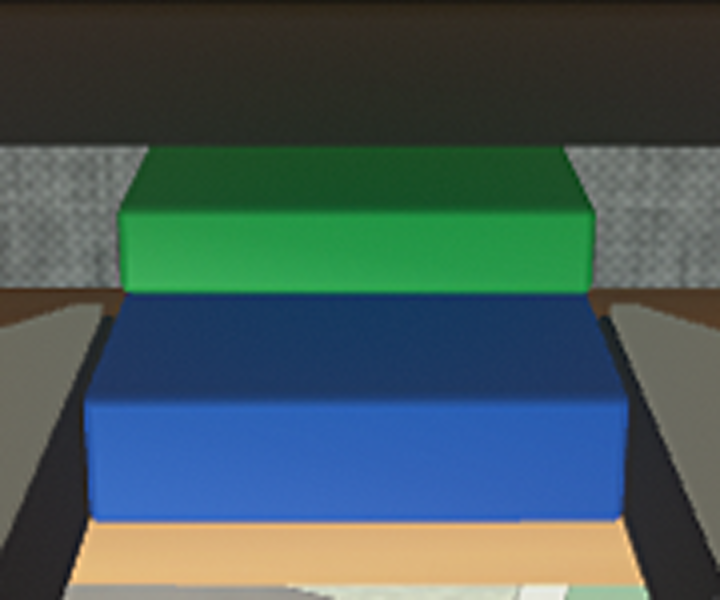

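Blue sits directly behind green, aligned in y and parallel. I'll touch green lightly to find its face.

>>> play_rows --commands '[-1,-0.03,-0.016,-0.02,0,0,0,-1,0,0,0,0,0,0]'

```text
time: 16.67
tcp_pos: [0.5479, 0.2289, 0.1933]
tool_rot: [-0.645, 2.549, 0.172]
wrist_force: [1.0, 0.3, -1.2]
finger_gap: 0.0598
finger_force: 30.0
```

```bash
python3 st.py
```

```text
t 16.67 deck xyz mm [20.63 -0.37 52.39] force deck [ 0.3 -0.2 -1.6] gap 0.059849968990417834 rot err deg [0.01 0.04 0.1 ]
```

>>> play_rows --commands '[-1,-0.03,-0.016,-0.02,0,0,0,-1,0,0,0,0,0,0]'

```text
time: 16.83
tcp_pos: [0.5478, 0.2289, 0.1933]
tool_rot: [-0.645, 2.548, 0.172]
wrist_force: [0.5, 1.0, 0.0]
finger_gap: 0.0598
finger_force: 30.0
```

```bash
python3 st.py
```

```text
t 16.83 deck xyz mm [20.5  -0.38 52.43] force deck [ 0.8  0.6 -0.5] gap 0.059795973932984 rot err deg [0.01 0.01 0.1 ]
```

>>> play_rows --commands '[-1,0.07,0.037,0.045,0,0,0,-1,0.088,0.047,-0.173,0,0,0,-1,0.088,0.047,-0.173,0,0,0,-1,0,0,0,0,0,0]'

```text
time: 17.17
tcp_pos: [0.55, 0.2301, 0.1894]
tool_rot: [-0.645, 2.55, 0.172]
wrist_force: [-1.4, -0.6, -0.6]
finger_gap: 0.0596
finger_force: 30.0
```

```bash
python3 st.py
```

```text
t 17.17 deck xyz mm [20.76 -0.34 47.88] force deck [-1.6  0.2  0.2] gap 0.05962801773619014 rot err deg [0.02 0.09 0.1 ]
```

>>> play_rows --commands '[-1,0.044,0.024,-0.087,0,0,0,-1,0.044,0.024,-0.087,0,0,0,-1,0.044,0.024,-0.087,0,0,0,-1,0,0,0,0,0,0]'

```text
time: 17.5
tcp_pos: [0.5514, 0.2308, 0.1872]
tool_rot: [-0.645, 2.549, 0.172]
wrist_force: [-0.9, 0.6, -0.9]
finger_gap: 0.0601
finger_force: 30.0
```

```bash
python3 st.py
```

```text
t 17.5 deck xyz mm [20.98 -0.37 45.11] force deck [-0.9  1.  -0.5] gap 0.060060197906215786 rot err deg [0.01 0.06 0.1 ]
```

>>> play_rows --commands '[-1,0.066,0.035,-0.13,0,0,0,-1,0.066,0.035,-0.13,0,0,0,-1,0.066,0.035,-0.13,0,0,0,-1,0,0,0,0,0,0]'

```text
time: 17.83
tcp_pos: [0.5534, 0.2319, 0.1831]
tool_rot: [-0.645, 2.549, 0.172]
wrist_force: [-0.5, 0.7, -1.0]
finger_gap: 0.0597
finger_force: 30.0
```

```bash
python3 st.py
```

```text
t 17.83 deck xyz mm [20.93 -0.37 40.5 ] force deck [-0.6  0.8 -0.8] gap 0.059673157512268926 rot err deg [0.02 0.07 0.1 ]
```

>>> play_rows --commands '[-1,0.066,0.035,-0.13,0,0,0,-1,0.066,0.035,-0.13,0,0,0,-1,0.066,0.035,-0.13,0,0,0,-1,0.066,0.035,-0.13,0,0,0,-1,0.066,0.035,-0.13,0,0,0,-1,0,0,0,0,0,0]'

```text
time: 18.33
tcp_pos: [0.5567, 0.2336, 0.1766]
tool_rot: [-0.645, 2.549, 0.172]
wrist_force: [-0.5, -0.8, -0.8]
finger_gap: 0.0597
finger_force: 30.0
```

```bash
python3 st.py
```

```text
t 18.33 deck xyz mm [20.91 -0.4  33.01] force deck [-1.2 -0.5 -0.3] gap 0.05972295787090496 rot err deg [0.02 0.07 0.1 ]
```

>>> play_rows --commands '[-1,0.066,0.035,-0.13,0,0,0,-1,0.066,0.035,-0.13,0,0,0,-1,0.066,0.035,-0.13,0,0,0,-1,0.044,0.024,-0.087,0,0,0,-1,0,0,0,0,0,0]'

```text
time: 18.75
tcp_pos: [0.5591, 0.2349, 0.172]
tool_rot: [-0.645, 2.549, 0.172]
wrist_force: [-0.2, 0.4, -0.6]
finger_gap: 0.0595
finger_force: 30.0
```

>>> play_rows --commands '[-1,0.022,0.012,-0.043,0,0,0,-1,0.022,0.012,-0.043,0,0,0,-1,0.022,0.012,-0.043,0,0,0,-1,0,0,0,0,0,0]'

```text
time: 19.08
tcp_pos: [0.5598, 0.2352, 0.1709]
tool_rot: [-0.645, 2.549, 0.172]
wrist_force: [-1.0, 0.5, -0.3]
finger_gap: 0.0595
finger_force: 30.0
```

```bash
python3 st.py
```

```text
t 19.08 deck xyz mm [21.07 -0.43 26.28] force deck [-0.7  0.9  0. ] gap 0.05947007728009826 rot err deg [0.01 0.05 0.1 ]
```

>>> play_rows --commands '[-1,0.022,0.012,-0.043,0,0,0,-1,0.022,0.012,-0.043,0,0,0,-1,0,0,0,0,0,0]'

```text
time: 19.33
tcp_pos: [0.5602, 0.2355, 0.1701]
tool_rot: [-0.645, 2.549, 0.172]
wrist_force: [-1.1, -0.1, 0.5]
finger_gap: 0.0601
finger_force: 30.0
```

```bash
python3 st.py
```

```text
t 19.33 deck xyz mm [21.12 -0.43 25.38] force deck [-0.6  0.4  1. ] gap 0.060086340154909906 rot err deg [0.01 0.04 0.1 ]
```

>>> play_rows --commands '[-1,0.022,0.012,-0.043,0,0,0,-1,0,0,0,0,0,0]'

```text
time: 19.5
tcp_pos: [0.5603, 0.2355, 0.1702]
tool_rot: [-0.645, 2.549, 0.172]
wrist_force: [-7.6, -4.3, 8.5]
finger_gap: 0.0597
finger_force: 30.0
```

```bash
python3 st.py
```

```text
t 19.5 deck xyz mm [21.22 -0.42 25.37] force deck [-3.4 -0.2 11.7] gap 0.05970710691979001 rot err deg [0.01 0.03 0.11]
```

Seated on the deck. I'll ease off slightly, bring it against green, and release.

>>> play_rows --commands '[-1,-0.018,-0.01,0.035,0,0,0,-1,-0.038,-0.02,-0.025,0,0,0,-1,-0.02,-0.01,-0.012,0,0,0,-1,0,0,0,0,0,0]'

```text
time: 19.83
tcp_pos: [0.56, 0.2353, 0.17]
tool_rot: [-0.645, 2.548, 0.172]
wrist_force: [-1.0, -0.4, 4.2]
finger_gap: 0.0598
finger_force: 30.0
```

```bash
python3 st.py
```

```text
t 19.83 deck xyz mm [20.81 -0.47 25.37] force deck [1.1 0.1 4.1] gap 0.05984713117497186 rot err deg [-0.   -0.01  0.1 ]
```

>>> play_rows --commands '[0.6,0,0,0,0,0,0,0.6,0,0,0,0,0,0,0.6,0,0,0,0,0,0,0.6,0,0,0,0,0,0,0.6,-0.22,-0.12,0.43,0,0,0,0.6,-0.44,-0.24,0.87,0,0,0,0.6,-0.88,-0.47,1.73,0,0,0,0.6,-1.76,-0.94,3.46,0,0,0,1,0,0,0,0,0,0,1,0,0,0,0,0,0]'

```text
time: 20.67
tcp_pos: [0.5268, 0.2173, 0.2372]
tool_rot: [-0.644, 2.545, 0.171]
wrist_force: [0.4, -0.3, -0.7]
finger_gap: 0.0832
finger_force: 0.0
```

```bash
python3 st.py
python3 - <<'E'
from h import *
a,K,W=cam("wrist"); np.savez("w8",a=a,K=K,W=W); save("w8.png",a)
g=a.astype(int)
def fs(p,lo,hi): 
    return [ (v) for v in range(lo,hi) if np.abs(g[v+1,278]-g[v,278]).sum()>60]
print(fs(0,170,290)); print(manip.read_state()["tcp_pos"])
E
```

```text
t 20.67 deck xyz mm [ 21.71  -0.53 102.51] force deck [-0.1 -0.4 -0.7] gap 0.08322148011802707 rot err deg [-0.05 -0.19  0.12]
[211, 212, 235, 261, 279]
[0.52663326 0.217358   0.2356455 ]
```

View pics/w8.png

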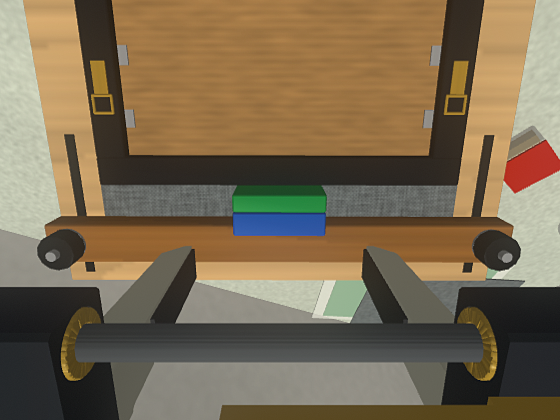

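Green (v 196–212) and blue (v 212–235) stand face to face, level and aligned in the gap, with the gripper clear.

```bash
python3 -c "
from bench import manip
print(manip.close_job())"
```

```text
the job is handed in; nothing more can be done
None
```

I stood the green 12 mm and blue 16 mm packers face to face on the deck in the roughly 30 mm gap, leaving about 2 mm of play, left the other two in the box, and handed the job in at about 21 s.

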